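# Turn the bar in the arbor press, then pull the handle to the red line and hold it

## Task

The pin at one end of the brass bar in the hand press is already pressed in: turn the bar end for end, so that the pin still standing proud comes under the ram, with the bar flat on its rest, in line with it, and its end up against the bent stop, and let go of the bar. Then pull the press handle towards you until its pointer stands on the red line of the white quadrant, no farther, and keep holding it there against its return spring while the compound round the pin sets: the job finishes with the handle in your grip at the line. Leave everything else on the bench where it lies.

Things in the scene. Friction and masses are not known exactly. Their poses are not given: they have to be found in the camera images.
- press: green bench arbor press, bolted down. Origin on the bench straight under the ram axis; +x to its rear (column), -x out of its open front, z up. Base 22 mm high, 120 mm wide, x = -140 to +125 mm. The head, 56 mm wide and 122 to 210 mm high, overhangs the work; its front is at x = -28 mm. Quadrant and handle are on its right side (-y)
- rest (a point): middle of the top of the work rest, a steel rail 18 mm wide with its top 45 mm above the bench and 23 mm above the base, along the press's x axis; this point is at x = -50, the rail's front end at x = -140 mm
- bent_stop (a point): front face of the bent metal stop, at the height of a bar's centre (51 mm above the bench), at x = +15, y = 0 mm in the press's frame: an upright leaf 34 mm wide, its top 71 mm above the bench, square to the press's x axis
- ram_nose (a point): centre of the flat underside of the ram's round nose (20 mm across). At rest it is 77 mm above the bench, i.e. 20 mm above the top of a bar lying on the rest; it goes down 18 mm per rad of the handle, so at the red line 2 mm remain above the bar's top. The ram's upper end stands 250 mm above the bench
- handle (a joint): angle of the press handle, rad: 0 at rest (leaning back to the press's +x, 25 deg from upright), growing as it is pulled over to the press's -x; 1.00 with its pointer on the red line; ends at 1.35. No stop or catch at the line; a spring returns it to 0. Pull at the grip along its arc: 3 N at rest, 8 N at the line, 3 N more while the pin moves
- pivot (a point): point on the handle's turning axis (the press's y axis direction), level with the middle of the grip: 170 mm above the bench, at x = +15, y = -120 mm in the press's frame
- grip_center (a point): middle of the black revolving grip on the end of the handle: a cylinder 26 mm across and 70 mm long, level, along the press's y axis, sticking out to the right (-y) and free to spin on its own spindle; its axis is 150 mm from the handle's turning axis, 306 mm above the bench at rest. It moves in an upright plane parallel to the press's x axis. The handle's 12 mm rod is 45 mm to its left (+y)
- pointer (a point): red pointer pin on the handle, over the quadrant rim, 71 mm from the axis
- red_line (a point): red line (5 mm wide) across the white quadrant rim, 62 mm from the axis; the pointer stands over it when the handle is at 1.00 rad
- bar_center (a point): centre of the loose brass bar, 200 x 20 x 12 mm, 0.4 kg give or take; its x axis runs along its length towards the end that is already done, z up. It starts lying on the work rest with the done end towards the ram and the bent stop
- bar_done_end (a point): top of the pressed pin on the bar, 15 mm from that end, 2 mm above the bar's top face
- pin_top (a point): top of the steel pin (8 mm across) still to be pressed, on the bar's other end, 15 mm from that end and 85 mm from the bar's centre; it stands 6 to 7 mm above the bar's top at the start
- pin (a joint): how far that pin has been pressed in, m: 0 = 7 mm proud of the bar, 0.005 = 2 mm proud, as it should be. It stays where it is pushed (25 N to move it) and cannot be drawn out again
- finished_bar: a second brass bar like the workpiece (200 x 20 x 12 mm), both pins already pressed, lying on the bench; origin under its middle; not to be used
- caliper: steel vernier caliper lying flat, 230 mm long, up to 9 mm high; origin under its middle
- mallet: hammer-shaped rubber mallet lying flat, about 240 mm long
- pin_tin: round shallow aluminium tin of spare pins, 80 mm across, 20 mm high; origin under its centre
- compound_bottle: small green bottle of retaining compound with a red cap, 34 mm across, 85 mm high; origin under its centre
- pliers: pliers with red grips lying flat, about 160 mm long, 14 mm high; origin between the handles near the joint
- file_block: dark wooden block, 170 x 40 mm, with nine needle files standing in it, up to 177 mm high; origin under its centre
Mind the look-alikes: they are no part of the job. Leave any black or green look-alike of the part that bears bar_center alone.

How it is judged:
By the outcome, as a careful person would: the job done as asked, in the order asked, and still so for the second after the job is handed in, while the arm keeps its last pose, push and grip.
It also fails if it takes over 69 s, if anything falls off the work surface, if the arm or the gripper's body presses on something with over 40 N, if the wrist force passes 120 N, or if a joint passes its speed limit or range.

## Robot

A 6-joint arm with a two-finger parallel gripper is mounted at the origin on the work surface. World frame = base frame: x ahead of the robot, y to its left, z up, the work surface at z = 0. Lengths are in m, angles in rad, forces in N, time in s.
With the tool pointing down it reaches from about 0.375 to 0.9 m from the base axis. Payload 3.1 kg.
Tool frame: the origin (TCP) lies at the centre of the arm's flange, where the gripper is bolted on; the fingertips stand 182 mm ahead of it and the grasp point (between the pads) lies 164 mm ahead of it; z points along the fingers, y is the line along which they close (so a half turn about z gives the same grasp; the last joint's range is limited). The gripper opens to 87 mm and grips with 3 to 60 N. Pads are 19 mm wide; open, the fingers measure 117 mm over their backs; the gripper's body (75 mm by 190 mm) begins 51 mm behind the grasp point.
Start: joints at [-1.47, 0.527, 1.433, -0, 1.181, -0.178], TCP at [0.173, -0.601, 0.405] pointing down, gripper open.
Joint ranges: [-3.08, 3.08], [-0.75, 2.2], [0.22, 2.44], [-1.43, 4.57], [0, 2.65], [-2.85, 2.85]. Speed limits (rad/s): [2.79, 2.79, 3.14, 3.14, 3.14, 3.14].

## Interface

Orientations are given as a unit quaternion [x, y, z, w].
In Python, from rig import * gives the robot as it stands.
- The arm moves only by the tool move_arm, never from a script. Its argument "commands" is a list that holds one entry, the list of rows, each a list of 6 numbers: the shift along the tool's x, y, z in units of 40 mm (1.0 is 40 mm), then the turn, a rotation vector about the tool's x, y, z in rad. A call has 1 to 12 rows; each row is the pose to reach, as a shift and turn from the pose commanded when the call began, along the tool's axes at that moment; what a row does not reach only later rows make up. A row lasts 1/8 s, in which the tool goes at most 62.5 mm and 10.7 degrees, less where a joint would pass 70% of its speed; a pose out of reach is approached as far as the arm can. A call with a gripper value outside its range is refused whole. "claw" is the closure, from -1 (fully open) to 1 (shut), so that 0 is half open, set as the call begins (left out, the last holds). The fingers move at their own pace and stop on an object; "squeeze" is the grip in N (left out, the last holds). Time passes only in rows, so rows that repeat a pose let the fingers close. It gives the time, the measured TCP pose, the force, the opening and the grip force at its end, in the units of the state.
- get_obs(): the state, without advancing time (a new reading comes with each control period).
- camera(name): name is "scene" or "side" or "wrist"; returns a dict with "pixels" (384x512x3 uint8, blue, green, red), "range_z" (384x512 float32, m along the optical axis (not along the pixel's ray), 0 where there is no reading), "camera_matrix" (3x3 intrinsics, pixels), "extrinsics" (4x4, takes a point from world to camera coordinates). Camera axes: x right, y up, looking along -z (the intrinsics and any distortion apply to the point x, -y, -z); pixel columns grow to the right and rows downward; lengths in m; the calibration is good to about 2 mm. A picture is of the moment at which its call begins.
- hand_in(): hands the job in; it is judged then, once.
The state is a dict: "time": time; "q": joint angles; "joint_velocities": joint speeds; "joint_torque": joint torques, N m; "position": TCP position; "tool_rot": TCP orientation; "ft_force": force on the tool from outside, world axes, zero at the start; "moment": the same for the moment, N m; "grip_width": finger opening in m; "grip_force": force on a finger pad.
Only numpy, scipy, OpenCV 4.12 (cv2) and the standard library are available. Lean on these libraries where they do the work, as an engineer would, in place of code of your own. Each camera call takes 0.05 s, during which the arm holds its last target. There are 200 camera calls.

## Working session

There is one attempt and no reset: what is moved stays moved. The work goes in short steps, Python scripts to look and compute and a tool call to move; the robot and the scene stay as the last step left them, time stands still between calls to the robot, and variables do not carry over. Pictures are saved under pics/ and viewed, at most 10 in all, crops included, and the job is handed in when it is done.

Besides the shell and the picture viewer there is one more tool, called after "Emit:" in YAML: its name, and indented under it one key for each argument. move_arm: Moves the arm, as the interface text tells. Its arguments: {"type":"object","properties":{"commands":{"type":"array","items":{"type":"array","items":{"type":"array","items":{"type":"number"}}}},"claw":{"type":"number"},"squeeze":{"type":"number"}},"required":["commands"]}

```bash
ls; mkdir -p pics; cat > h.py <<'E'
from rig import *
import numpy as np, cv2
from scipy.spatial.transform import Rotation as R
def snap(n):
    c=camera(n); return c
def unproj(c,u,v,z=None):
    K=np.array(c["camera_matrix"]);E=np.array(c["extrinsics"])
    z=c["range_z"][int(round(v)),int(round(u))] if z is None else z
    p=np.array([(u-K[0,2])/K[0,0]*z,-(v-K[1,2])/K[1,1]*z,-z])
    return E[:3,:3].T@(p-E[:3,3])
def proj(c,P):
    K=np.array(c["camera_matrix"]);E=np.array(c["extrinsics"])
    p=np.atleast_2d(P)@E[:3,:3].T+E[:3,3]; q=p*[1,-1,-1]
    q=q@K.T; return q[:,:2]/q[:,2:]
E
python3 - <<'E'
from h import *
import pickle
o=get_obs();print({k:np.round(v,3) for k,v in o.items()})
cs={n:camera(n) for n in("scene","side","wrist")}
pickle.dump(cs,open('c0.pkl','wb'))
for n,c in cs.items():
    cv2.imwrite(f'pics/{n}0.png',c["pixels"]);E=np.array(c["extrinsics"]);print(n,np.round(-E[:3,:3].T@E[:3,3],3),np.round(np.array(c["camera_matrix"])[0],1), [k for k in c])
a=np.hstack([cs["scene"]["pixels"],cs["side"]["pixels"]])
E
```

```text
pics
{'time': np.float64(0.0), 'q': array([-1.47 ,  0.528,  1.434,  0.   ,  1.181, -0.179]), 'joint_velocities': array([-0.001, -0.001,  0.001,  0.   , -0.   , -0.   ]), 'joint_torque': array([  0.   , -44.004, -17.659,   0.063,   0.058,  -0.   ]), 'position': array([ 0.173, -0.6  ,  0.404]), 'tool_rot': array([ 0.99 ,  0.139,  0.   , -0.001]), 'ft_force': array([ 0.687,  0.199, -0.51 ]), 'moment': array([ 0.024,  0.049, -0.017]), 'grip_force': np.float64(0.0), 'grip_width': np.float64(0.087)}
scene [ 1.397 -0.46   1.028] [383.7   0.  261.8] ['pixels', 'range_z', 'camera_matrix', 'extrinsics']
side [0.366 1.064 1.222] [464.4   0.  257.2] ['pixels', 'range_z', 'camera_matrix', 'extrinsics']
wrist [ 0.236 -0.583  0.384] [306.8   0.  257.7] ['pixels', 'range_z', 'camera_matrix', 'extrinsics']
```

View pics/scene0.png

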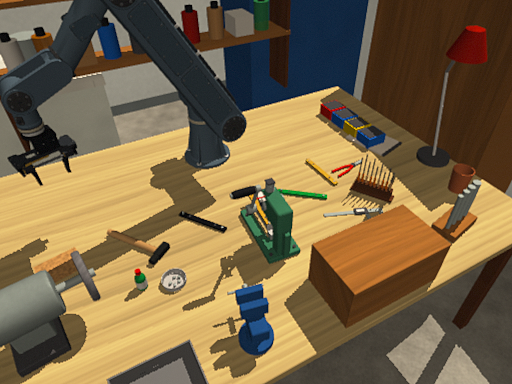

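View pics/side0.png

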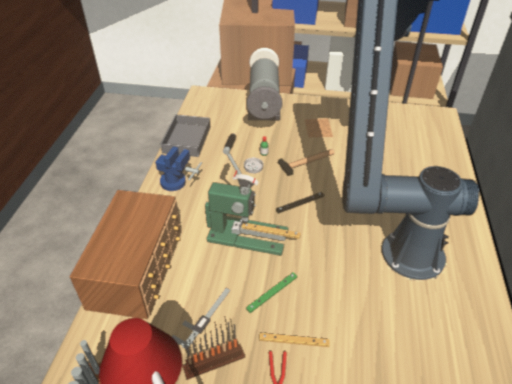

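The scene picture shows the press at about (270,225), with its front towards the robot and the brass bar on its rest at (262,205). The look-alikes are black (203,222), green (303,195) and a brass bar on the bench (320,172). In the side view the same things are: press bar (268,231), black (300,202), green (272,292), bench brass (293,339). The one in the press fits, because it lies on the rail. I'll confirm it in a crop.

```bash
python3 - <<'E'
from h import *
import pickle
cs=pickle.load(open('c0.pkl','rb'))
a=cs["scene"]["pixels"][165:275,225:310]; b=cs["side"]["pixels"][165:265,195:310]
A=cv2.resize(a,None,fx=4,fy=4,interpolation=cv2.INTER_CUBIC);B=cv2.resize(b,None,fx=3.9,fy=3.9,interpolation=cv2.INTER_CUBIC)
H=max(A.shape[0],B.shape[0]);o=np.zeros((H,A.shape[1]+B.shape[1],3),np.uint8);o[:A.shape[0],:A.shape[1]]=A;o[:B.shape[0],A.shape[1]:]=B
print(o.shape,A.shape);cv2.imwrite('pics/crop1.png',o)
for n,u,v in [("side",260,230),("side",290,236),("side",245,232),("scene",262,205),("scene",258,198),("side",283,249),("side",210,240)]:
    print(n,u,v,np.round(unproj(cs[n],u,v),3))
# point cloud of press region
for n,(r0,r1,c0,c1) in {"side":(165,265,195,310),"scene":(165,275,225,310)}.items():
    c=cs[n];P=np.array([unproj(c,u,v) for v in range(r0,r1) for u in range(c0,c1)])
    for lo,hi in [(.018,.028),(.042,.048),(.054,.061),(.203,.215),(.24,.26),(.28,.33)]:
        m=P[(P[:,2]>lo)&(P[:,2]<hi)]
        if len(m)>8: 
            cc=cv2.minAreaRect(m[:,:2].astype(np.float32)); print(n,lo,len(m),np.round(m.mean(0),3),np.round(cc[0],3),np.round(cc[1],3),round(cc[2],1))
E
```

```text
(440, 788, 3) (440, 340, 3)
side 260 230 [0.518 0.021 0.054]
side 290 236 [0.415 0.023 0.043]
side 245 232 [0.571 0.011 0.023]
scene 262 205 [ 0.59  -0.03   0.175]
scene 258 198 [ 0.613 -0.056  0.235]
side 283 249 [0.433 0.058 0.014]
side 210 240 [0.684 0.059 0.014]
side 0.018 1067 [0.558 0.003 0.022] [ 0.533 -0.153] [0.481 0.281] 78.8
side 0.042 107 [0.559 0.018 0.045] [0.544 0.01 ] [0.045 0.321] 88.2
side 0.054 269 [0.5   0.016 0.057] [0.545 0.012] [0.037 0.326] 88.0
side 0.203 465 [0.622 0.008 0.209] [0.608 0.005] [0.16 0.08] 9.7
side 0.24 89 [ 0.578 -0.005  0.248] [ 0.585 -0.025] [0.031 0.108] 24.5
scene 0.018 640 [ 0.597 -0.022  0.021] [0.573 0.005] [0.118 0.276] 86.0
scene 0.042 48 [ 0.624 -0.01   0.045] [ 0.555 -0.001] [0.028 0.311] 84.0
scene 0.054 114 [0.544 0.003 0.057] [ 0.606 -0.002] [0.049 0.398] 89.1
scene 0.203 454 [ 0.632 -0.001  0.208] [ 0.621 -0.024] [0.106 0.132] 86.0
scene 0.24 77 [ 0.582 -0.008  0.248] [ 0.589 -0.029] [0.032 0.116] 25.8
scene 0.28 269 [ 0.647 -0.115  0.31 ] [ 0.643 -0.113] [0.092 0.025] 85.2
```

View pics/crop1.png

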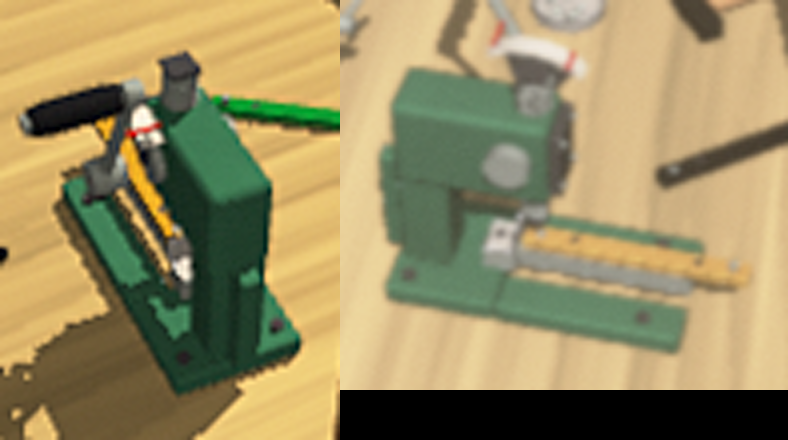

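The crop confirms it: the brass bar lies on the steel rail of the press and its proud pin points outward, at crop (735,265). Next I'll fit the press pose and the bar by colour and depth.

```bash
cat >> h.py <<'E'
def cloud(c,r0,r1,c0,c1):
    K=np.array(c["camera_matrix"]);E=np.array(c["extrinsics"])
    v,u=np.mgrid[r0:r1,c0:c1];z=c["range_z"][r0:r1,c0:c1]
    p=np.stack([(u-K[0,2])/K[0,0]*z,-(v-K[1,2])/K[1,1]*z,-z],-1)
    P=((p-E[:3,3])@E[:3,:3]).reshape(-1,3); col=c["pixels"][r0:r1,c0:c1].reshape(-1,3)
    hsv=cv2.cvtColor(col[None],cv2.COLOR_BGR2HSV)[0]
    ok=z.reshape(-1)>0
    return P[ok],hsv[ok].astype(int)
def line(m):
    c=m.mean(0);w,V=np.linalg.eigh(np.cov(m.T));return c,np.degrees(np.arctan2(V[1,-1],V[0,-1])),m@V[:,-1]
E
python3 - <<'E'
from h import *
import pickle
cs=pickle.load(open('c0.pkl','rb'))
for n,w in {"side":(165,265,195,310),"scene":(165,275,225,310)}.items():
    P,h=cloud(cs[n],*w)
    y=(h[:,0]>12)&(h[:,0]<28)&(h[:,1]>120)&(P[:,2]>.052)&(P[:,2]<.068)
    g=(h[:,0]>50)&(h[:,0]<90)&(h[:,1]>80)
    for nm,m in [("bar",y),("base",g&(P[:,2]>.016)&(P[:,2]<.028)&(abs(P[:,1])<.1)),("headtop",g&(P[:,2]>.2)&(P[:,2]<.22)),("gripblk",(h[:,2]<70)&(h[:,1]<120)&(P[:,2]>.285)&(P[:,2]<.33))]:
        if m.sum()<8: print(n,nm,m.sum());continue
        q=P[m][:,:2];c,a,_=line(q);r=cv2.minAreaRect(q.astype(np.float32))
        print(n,nm,m.sum(),np.round(P[m].mean(0),4),"ang",round(a,1),"rect",np.round(r[0],4),np.round(r[1],3),round(r[2],1), "z",np.round(np.percentile(P[m][:,2],[5,50,95]),3))
E
```

```text
side bar 226 [0.4793 0.0182 0.057 ] ang 175.5 rect [0.4817 0.0179] [0.027 0.195] 86.3 z [0.053 0.057 0.061]
side base 0
side headtop 0
side gripblk 0
scene bar 102 [0.5107 0.01   0.0559] ang 179.2 rect [0.607  0.0094] [0.027 0.401] 89.4 z [0.053 0.056 0.06 ]
scene base 676 [ 0.5972 -0.0245  0.0206] ang -172.7 rect [0.5727 0.0051] [0.118 0.275] 86.0 z [0.017 0.021 0.024]
scene headtop 451 [ 0.6377 -0.0007  0.2078] ang 175.0 rect [0.6246 0.0019] [0.054 0.135] 85.3 z [0.202 0.208 0.211]
scene gripblk 161 [ 0.6468 -0.1166  0.3129] ang 86.3 rect [ 0.645  -0.1113] [0.084 0.021] 87.9 z [0.305 0.314 0.318]
```

```bash
cat >> h.py <<'E'
def goto(p,yaw):
    """tool-down target: shift in tool units and turn; yaw = world angle of tool x, deg"""
    o=get_obs();Rt=R.from_quat(o["tool_rot"])
    T=R.from_euler('z',yaw,degrees=True)*R.from_euler('x',180,degrees=True)
    d=Rt.inv().apply(np.array(p)-o["position"])/.04
    print("t",round(float(o["time"]),2),"at",np.round(o["position"],4),"-> shift",np.round(d,3),"turn",np.round((Rt.inv()*T).as_rotvec(),4),"rows",round(max(np.linalg.norm(d)*40/62.5,np.degrees((Rt.inv()*T).magnitude())/10.7),1))
E
python3 -c "
from h import *
goto((.46,.014,.40),-4.5)"
```

```text
t 0.15 at [ 0.1726 -0.6004  0.404 ] -> shift [ 11.148 -12.778   0.124] turn [-0.0017 -0.      0.3584] rows 10.9
```

Emit:
move_arm:
  commands:
    - [[1,-1.15,0,0,0,0.03],[2,-2.3,0,0,0,0.06],[3,-3.5,0,0,0,0.1],[4,-4.6,0,0,0,0.13],[5,-5.8,0,0,0,0.16],[6,-6.9,0,0,0,0.2],[7,-8,0,0,0,0.23],[8,-9.2,0,0,0,0.26],[9,-10.3,0,0,0,0.3],[10,-11.5,0,0,0,0.33],[11.15,-12.8,0.12,0,0,0.36],[11.15,-12.8,0.12,0,0,0.36]]
  claw: -1

```text
time: 1.65
position: [0.4605, 0.018, 0.3997]
tool_rot: [0.999, -0.037, 0.0, -0.0]
ft_force: [0.1, 0.0, 0.1]
grip_width: 0.087
grip_force: 0.0
```

```bash
python3 - <<'E'
from h import *
import pickle
goto((.46,.014,.40),-4.5)
c=camera("wrist");pickle.dump(c,open('w1.pkl','wb'))
cv2.imwrite('pics/w1.png',cv2.resize(c["pixels"],None,fx=1.5,fy=1.5,interpolation=cv2.INTER_CUBIC))
E
```

```text
t 1.65 at [0.4605 0.018  0.3997] -> shift [-0.006  0.1   -0.008] turn [-0.0006 -0.      0.0049] rows 0.1
```

View pics/w1.png

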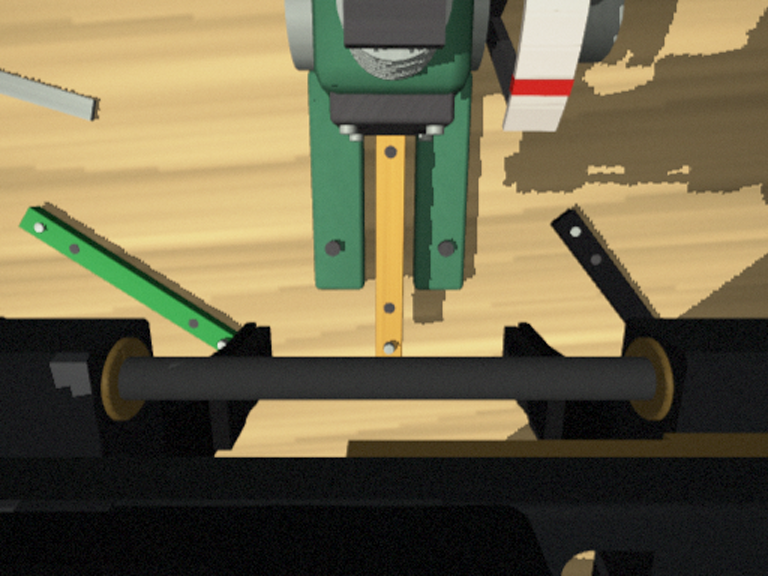

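The wrist view shows the bar running up the middle (x≈376–404 in the enlarged picture), with the proud pin at (390,348). The rail's base straddles it, and the red line is at (543,87). Now I'll measure the bar axis, base edges and pin.

```bash
python3 - <<'E'
from h import *
import pickle
c=pickle.load(open('w1.pkl','rb'));s=pickle.load(open('c0.pkl','rb'))["side"]
P,h=cloud(c,85,240,180,340)
y=(h[:,0]>12)&(h[:,0]<28)&(h[:,1]>120)&(P[:,2]>.05)&(P[:,2]<.07)
g=(h[:,0]>50)&(h[:,0]<90)&(h[:,1]>60)&(P[:,2]>.015)&(P[:,2]<.03)
for nm,m in(("bar",y),("base",g)):
    q=P[m][:,:2].astype(np.float32);r=cv2.minAreaRect(q);a=line(q)[1];print(nm,m.sum(),np.round(r[0],4),np.round(r[1],4),round(r[2],2),round(a,2),"z",np.round(np.percentile(P[m][:,2],[5,50,95]),4))
    print(np.round(cv2.boxPoints(r),4).tolist())
# bar edges by row at top face z=.057
K=np.array(c["camera_matrix"]);E=np.array(c["extrinsics"]);C=-E[:3,:3].T@E[:3,3]
def onplane(c,u,v,z):
    E=np.array(c["extrinsics"]);C=-E[:3,:3].T@E[:3,3];d=unproj(c,u,v,1.)-C;return C+d*(z-C[2])/d[2]
hs=cv2.cvtColor(c["pixels"],cv2.COLOR_BGR2HSV);mid=[]
for v in range(100,232,6):
    u=np.where((hs[v,240:280,0]>12)&(hs[v,240:280,0]<28)&(hs[v,240:280,1]>120)&(c["range_z"][v,240:280]<.345))[0]+240
    if len(u)>5: a=onplane(c,u.min()-.5,v,.057);b=onplane(c,u.max()+.5,v,.057);mid.append([*(a+b)[:2]/2,np.linalg.norm(a-b)])
mid=np.array(mid);f=np.polyfit(mid[:,0],mid[:,1],1);print("width",mid[:,2].round(4),"fit yaw",np.degrees(np.arctan(f[0])),f)
print("pin wrist depth",unproj(c,260,232),"wrist plane .064",onplane(c,260,231.5,.064))
print("hole done-ish",onplane(c,260.5,101,.057),onplane(c,259.5,205,.057))
# red line pts, base holes
print("redline",unproj(c,362,58),"holes",onplane(c,222,165,.022),onplane(c,297.5,165,.022))
# two-view check of pin: side crop (735,265)->
print("pin side",onplane(s,195+(735-340)/3.9,165+265/3.9,.064))
E
```

```text
bar 2653 [0.4665 0.0144] [0.02   0.1583] 85.49 175.37 z [0.0562 0.0574 0.0586]
[[0.38679999113082886, 0.010599999688565731], [0.5446000099182129, -0.0017999999690800905], [0.5461999773979187, 0.01810000091791153], [0.38839998841285706, 0.03060000017285347]]
base 6809 [0.4924 0.0122] [0.119  0.1233] 85.87 85.15 z [0.0208 0.0224 0.0237]
[[0.42669999599456787, -0.04270000010728836], [0.5496000051498413, -0.051600001752376556], [0.5582000017166138, 0.06710000336170197], [0.4352000057697296, 0.07599999755620956]]
width [0.0202 0.0203 0.0204 0.0205 0.0206 0.0207 0.0208 0.0209 0.02   0.0201
 0.0202 0.0203 0.0204 0.0205 0.0206 0.0207 0.0208 0.0209 0.0199 0.02
 0.0201 0.0191] fit yaw -4.526120660131271 [-0.07916044  0.05157283]
pin wrist depth [0.39696846 0.01862848 0.06385188] wrist plane .064 [0.39761678 0.01858375 0.064     ]
hole done-ish [0.53567845 0.00824245 0.057     ] [0.42593239 0.01707443 0.057     ]
redline [ 0.5468614  -0.03932387  0.22336043] holes [0.46754215 0.05826339 0.022     ] [ 0.46107114 -0.03062653  0.022     ]
pin side [0.39501516 0.0243582  0.064     ]
```

```bash
python3 -c "
from h import *
goto((.4473,.0161,.217),-4.5)"
```

```text
t 1.7 at [0.4603 0.0168 0.3996] -> shift [-0.321  0.044  4.566] turn [-0.0003  0.0004  0.0032] rows 2.9
```

Emit:
move_arm:
  commands:
    - [[-0.32,0.04,0,0,0,0.003],[-0.32,0.04,1.2,0,0,0.003],[-0.32,0.04,2.4,0,0,0.003],[-0.32,0.04,3.4,0,0,0.003],[-0.32,0.04,4.2,0,0,0.003],[-0.32,0.04,4.55,0,0,0.003],[-0.32,0.04,4.55,0,0,0.003],[-0.32,0.04,4.55,0,0,0.003]]

```text
time: 2.7
position: [0.4472, 0.0135, 0.219]
tool_rot: [0.999, -0.042, 0.001, 0.0]
ft_force: [-0.8, 0.2, 0.8]
grip_width: 0.0866
grip_force: 0.0
```

```bash
python3 - <<'E'
from h import *
goto((.4473,.0161,.217),-4.5);o=get_obs();print(o["ft_force"].round(2),o["q"].round(2))
E
```

```text
t 2.7 at [0.4472 0.0135 0.219 ] -> shift [-0.003 -0.066  0.05 ] turn [ 0.0003 -0.0018 -0.0055] rows 0.1
[-0.79  0.2   0.81] [-0.22  0.65  2.02 -0.    0.47  1.43]
```

Emit:
move_arm:
  commands:
    - [[0,-0.07,0.05,0,0,-0.005],[0,-0.07,0.05,0,0,-0.005],[0,-0.07,0.05,0,0,-0.005]]

```text
time: 3.08
position: [0.4473, 0.017, 0.2163]
tool_rot: [0.999, -0.039, 0.0, 0.0]
ft_force: [0.3, 0.7, 0.5]
grip_width: 0.0867
grip_force: 0.0
```

```bash
python3 - <<'E'
from h import *
goto((.4473,.0161,.217),-4.5);o=get_obs();print(o["ft_force"].round(2),o["q"].round(2))
E
```

```text
t 3.08 at [0.4473 0.017  0.2163] -> shift [ 0.002  0.023 -0.017] turn [ 0.0001 -0.0008  0.0008] rows 0.0
[0.28 0.69 0.49] [-0.21  0.65  2.02 -0.    0.47  1.44]
```

Close on the bar.

Emit:
move_arm:
  commands:
    - [[0,0,0,0,0,0],[0,0,0,0,0,0],[0,0,0,0,0,0],[0,0,0,0,0,0],[0,0,0,0,0,0],[0,0,0,0,0,0],[0,0,0,0,0,0],[0,0,0,0,0,0]]
  claw: 1
  squeeze: 45

```text
time: 4.08
position: [0.4472, 0.0169, 0.2159]
tool_rot: [0.999, -0.039, -0.0, -0.0]
ft_force: [0.7, 0.2, 0.2]
grip_width: 0.0192
grip_force: 45.0
```

```bash
python3 - <<'E'
from h import *
goto((.4473,.0161,.217),-4.5);o=get_obs();print(o["ft_force"].round(2),o["q"].round(2),o["grip_width"],o["grip_force"])
E
```

```text
t 4.08 at [0.4472 0.0169 0.2159] -> shift [ 0.004  0.019 -0.027] turn [-0.0001  0.0001  0.0004] rows 0.0
[0.68 0.23 0.15] [-0.21  0.66  2.02  0.    0.47  1.44] 0.0191525673097869 44.99966572970152
```

Emit:
move_arm:
  commands:
    - [[0,0,-0.13,0,0,0],[-0.3,0,-0.13,0,0,0],[-0.6,0,-0.13,0,0,0],[-0.9,0,-0.13,0,0,0],[-1.15,0,-0.15,0,0,0],[-1.3,-0.3,-0.2,0,0,0],[-1.3,-1.0,-0.4,0,0,0],[-1.3,-1.8,-0.8,0,0,0],[-1.3,-2.5,-1.4,0,0,0],[-1.3,-2.8,-2.2,0,0,0],[-1.3,-2.8,-3.0,0,0,0],[-1.3,-2.8,-3.0,0,0,0]]

```text
time: 5.58
position: [0.4043, 0.1334, 0.3376]
tool_rot: [0.999, -0.038, 0.003, -0.0]
ft_force: [-0.2, -0.1, -4.8]
grip_width: 0.0195
grip_force: 45.0
```

```bash
python3 - <<'E'
from h import *
goto((.395,.14,.34),175.5);o=get_obs();print(o["ft_force"].round(2),o["q"].round(2),o["grip_width"],o["grip_force"])
E
```

```text
t 5.58 at [0.4043 0.1334 0.3376] -> shift [-0.243 -0.147 -0.061] turn [ 9.3000e-03 -1.4000e-03 -3.1399e+00] rows 16.8
[-0.16 -0.11 -4.84] [0.05 0.38 1.99 0.   0.77 1.7 ] 0.019513035851601284 44.998108986765146
```

Emit:
move_arm:
  commands:
    - [[0,0,0,0,0,-0.1],[0,0,0,0,0,-0.28],[0,0,0,0,0,-0.46],[0,0,0,0,0,-0.64],[0,0,0,0,0,-0.82],[0,0,0,0,0,-1.0],[0,0,0,0,0,-1.18],[0,0,0,0,0,-1.36],[0,0,0,0,0,-1.54],[0,0,0,0,0,-1.7],[0,0,0,0,0,-1.8],[0,0,0,0,0,-1.8]]

```text
time: 7.08
position: [0.4035, 0.1325, 0.3346]
tool_rot: [0.652, 0.758, -0.001, -0.001]
ft_force: [-0.2, -0.5, -4.6]
grip_width: 0.0195
grip_force: 45.0
```

Emit:
move_arm:
  commands:
    - [[0,0,0,0,0,-0.1],[0,0,0,0,0,-0.28],[0,0,0,0,0,-0.46],[0,0,0,0,0,-0.64],[0,0,0,0,0,-0.82],[0,0,0,0,0,-1.0],[0,0,0,0,0,-1.15],[0,0,0,0,0,-1.27],[0,0,0,0,0,-1.34],[0,0,0,0,0,-1.34],[0,0,0,0,0,-1.34]]

```text
time: 8.45
position: [0.404, 0.1326, 0.3356]
tool_rot: [0.041, 0.999, 0.0, -0.0]
ft_force: [0.1, -0.7, -4.6]
grip_width: 0.0193
grip_force: 45.0
```

```bash
python3 - <<'E'
from h import *
goto((.395,.0210,.34),175.5);goto((.395,.0210,.223),175.5);o=get_obs();print(o["ft_force"].round(2),o["q"].round(2),o["grip_width"],o["grip_force"])
E
```

```text
t 8.45 at [0.404  0.1326 0.3356] -> shift [-2.000e-03 -2.798e+00 -1.110e-01] turn [ 0.     -0.0005 -0.0031] rows 1.8
t 8.45 at [0.404  0.1326 0.3356] -> shift [-0.003 -2.798  2.814] turn [ 0.     -0.0005 -0.0031] rows 2.5
[ 0.1  -0.66 -4.59] [ 0.05  0.38  1.99  0.    0.77 -1.44] 0.019320308212163614 44.99810116365552
```

Emit:
move_arm:
  commands:
    - [[0,-0.8,0,0,0,-0.003],[0,-1.8,0,0,0,-0.003],[0,-2.6,0,0,0,-0.003],[0,-2.8,0,0,0,-0.003],[0,-2.8,0.8,0,0,-0.003],[0,-2.8,1.7,0,0,-0.003],[0,-2.8,2.4,0,0,-0.003],[0,-2.8,2.75,0,0,-0.003],[0,-2.8,2.75,0,0,-0.003],[0,-2.8,2.75,0,0,-0.003]]

```text
time: 9.7
position: [0.3956, 0.0211, 0.2263]
tool_rot: [0.038, 0.999, -0.0, 0.001]
ft_force: [0.5, -0.3, -4.4]
grip_width: 0.0193
grip_force: 45.0
```

```bash
python3 - <<'E'
from h import *
goto((.4892,.0134,.223),175.5);o=get_obs();print(o["ft_force"].round(2),o["q"].round(2),o["grip_width"],o["grip_force"])
E
```

```text
t 9.7 at [0.3956 0.0211 0.2263] -> shift [-2.348 -0.013  0.085] turn [-0.0001  0.001   0.0018] rows 1.5
[ 0.51 -0.3  -4.35] [-0.23  0.61  2.14  0.    0.39 -1.72] 0.019319416778357162 44.99807808548212
```

Emit:
move_arm:
  commands:
    - [[-0.3,0,0.05,0,0,0.002],[-0.8,0,0.08,0,0,0.002],[-1.3,-0.01,0.08,0,0,0.002],[-1.8,-0.01,0.08,0,0,0.002],[-2.2,-0.01,0.08,0,0,0.002],[-2.35,-0.01,0.08,0,0,0.002],[-2.35,-0.01,0.08,0,0,0.002],[-2.35,-0.01,0.08,0,0,0.002]]

```text
time: 10.7
position: [0.4896, 0.0134, 0.2231]
tool_rot: [0.04, 0.999, 0.0, 0.002]
ft_force: [3.6, 3.0, -4.2]
grip_width: 0.0198
grip_force: 45.0
```

```bash
python3 - <<'E'
from h import *
goto((.4892,.0134,.2162),175.5);o=get_obs();print(o["ft_force"].round(2),o["moment"].round(2),o["grip_width"],o["grip_force"])
E
```

```text
t 10.7 at [0.4896 0.0134 0.2231] -> shift [ 0.011 -0.     0.173] turn [ 0.0001  0.0035 -0.0009] rows 0.1
[ 3.63  2.98 -4.16] [ 0.69 -0.83 -0.  ] 0.019828039823782197 44.99550333246589
```

Emit:
move_arm:
  commands:
    - [[0,0,0.05,0,0,0],[0,0,0.1,0,0,0],[0,0,0.15,0,0,0],[0,0,0.17,0,0,0],[0,0,0.17,0,0,0]]

```text
time: 11.32
position: [0.4882, 0.0135, 0.216]
tool_rot: [0.039, 0.999, 0.0, -0.001]
ft_force: [-1.8, 4.6, 1.4]
grip_width: 0.0196
grip_force: 45.0
```

```bash
python3 - <<'E'
from h import *
goto((.4892,.0134,.2162),175.5);o=get_obs();print(o["ft_force"].round(2),o["moment"].round(2),o["grip_width"],o["grip_force"])
c=camera("side");b=c["pixels"][150:270,190:330]
cv2.imwrite('pics/s2.png',cv2.resize(b,None,fx=5,fy=5,interpolation=cv2.INTER_CUBIC))
E
```

```text
t 11.32 at [0.4882 0.0135 0.216 ] -> shift [-0.025  0.    -0.006] turn [ 0.0003 -0.0022 -0.0002] rows 0.0
[-1.79  4.59  1.44] [0.88 0.04 0.07] 0.019591391890389352 44.99855261296034
```

View pics/s2.png

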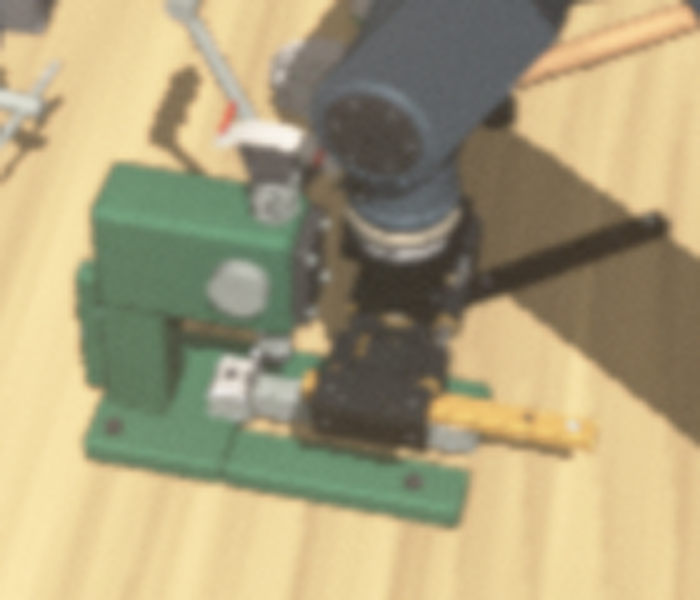

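The side picture shows the bar flat on the rail with its pin end short of the stop, the outer end at crop (590,435). The sideways force is small but real, because the gripper body is close to the quadrant. I'll release, slide back along the bar and re-grip farther out.

Emit:
move_arm:
  commands:
    - [[0,0,0,0,0,0],[0,0,0,0,0,0],[0,0,0,0,0,0],[0,0,0,0,0,0],[0.3,0,0,0,0,0],[0.8,0,0,0,0,0],[1.3,0,0,0,0,0],[1.6,0,0,0,0,0],[1.75,0,0,0,0,0],[1.75,0,0,0,0,0],[1.75,0,0,0,0,0]]
  claw: -0.2

```text
time: 12.75
position: [0.4199, 0.0186, 0.216]
tool_rot: [0.039, 0.999, -0.0, 0.001]
ft_force: [0.1, -0.1, 0.1]
grip_width: 0.0522
grip_force: 0.0
```

```bash
python3 - <<'E'
from h import *
goto((.4204,.019,.2162),175.5);o=get_obs();print(o["ft_force"].round(2),o["moment"].round(2),o["grip_width"],o["grip_force"])
c=camera("side");b=c["pixels"][150:270,190:330]
cv2.imwrite('pics/s3.png',cv2.resize(b,None,fx=5,fy=5,interpolation=cv2.INTER_CUBIC))
P,h=cloud(c,190,265,195,330)
y=(h[:,0]>12)&(h[:,0]<28)&(h[:,1]>120)&(P[:,2]>.053)&(P[:,2]<.065)&(P[:,0]<.57)&(P[:,0]>.33)
q=P[y][:,:2].astype(np.float32);r=cv2.minAreaRect(q);print(len(q),r,np.percentile(P[y][:,2],[5,50,95]),line(q)[:2])
E
```

```text
t 12.75 at [0.4199 0.0186 0.216 ] -> shift [-0.011  0.011 -0.005] turn [-0.0002  0.0017 -0.0003] rows 0.0
[ 0.13 -0.14  0.05] [ 0.08 -0.14  0.02] 0.052230118387484994 0.0
102 ((0.4521483778953552, 0.01929592713713646), (0.02177777886390686, 0.1941479593515396), 86.04266357421875) [0.05363953 0.05718774 0.06238931] (array([0.46999472, 0.01989344], dtype=float32), np.float64(175.4176257145575))
```

Emit:
move_arm:
  commands:
    - [[0,0,0,0,0,0],[0,0,0,0,0,0],[0,0,0,0,0,0],[0,0,0,0,0,0],[0,0,0,0,0,0],[-0.15,0,-0.02,0,0,0],[-0.3,0,-0.02,0,0,0],[-0.45,0,-0.02,0,0,0],[-0.55,0,-0.02,0,0,0],[-0.6,0,-0.02,0,0,0],[-0.6,0,-0.02,0,0,0]]
  claw: 1
  squeeze: 40

```text
time: 14.18
position: [0.4431, 0.017, 0.2166]
tool_rot: [0.039, 0.999, 0.0, 0.0]
ft_force: [0.4, 2.8, -5.7]
grip_width: 0.0197
grip_force: 40.0
```

```bash
python3 - <<'E'
from h import *
goto((.4444,.0166,.2162),175.5);o=get_obs();print(o["ft_force"].round(2),o["moment"].round(2),o["grip_width"],o["grip_force"])
E
```

```text
t 14.18 at [0.4431 0.017  0.2166] -> shift [-0.032 -0.007  0.011] turn [ 0.0002  0.     -0.0004] rows 0.0
[ 0.38  2.75 -5.67] [ 0.49 -0.05  0.01] 0.01972427246151155 39.999816454946995
```

Emit:
move_arm:
  commands:
    - [[-0.05,0,0,0,0,0],[-0.1,0,0,0,0,0],[-0.13,0,0,0,0,0],[-0.16,0,0,0,0,0],[-0.16,0,0,0,0,0]]

```text
time: 14.8
position: [0.4493, 0.0165, 0.2167]
tool_rot: [0.039, 0.999, 0.0, -0.0]
ft_force: [-2.2, 3.5, -3.7]
grip_width: 0.019
grip_force: 40.0
```

```bash
python3 - <<'E'
from h import *
goto((.4444,.0166,.2162),175.5);o=get_obs();print(o["ft_force"].round(2),o["moment"].round(2),o["grip_width"],o["grip_force"])
E
```

```text
t 14.8 at [0.4493 0.0165 0.2167] -> shift [ 0.123 -0.008  0.013] turn [ 0.0002 -0.0005 -0.0003] rows 0.1
[-2.23  3.55 -3.68] [0.71 0.31 0.07] 0.018987328979446983 40.00083452090621
```

Emit:
move_arm:
  commands:
    - [[-0.025,0,0,0,0,0],[-0.05,0,0,0,0,0],[-0.05,0,0,0,0,0]]

```text
time: 15.18
position: [0.4513, 0.0163, 0.2167]
tool_rot: [0.039, 0.999, 0.0, -0.0]
ft_force: [-2.0, 3.2, -3.3]
grip_width: 0.0194
grip_force: 40.0
```

Emit:
move_arm:
  commands:
    - [[-0.025,0,0,0,0,0],[-0.05,0,0,0,0,0],[-0.05,0,0,0,0,0]]

```text
time: 15.55
position: [0.4527, 0.0162, 0.2167]
tool_rot: [0.039, 0.999, 0.0, -0.001]
ft_force: [-4.2, 3.8, -2.7]
grip_width: 0.0191
grip_force: 40.0
```

Emit:
move_arm:
  commands:
    - [[-0.025,0,0,0,0,0],[-0.05,0,0,0,0,0],[-0.05,0,0,0,0,0]]

```text
time: 15.92
position: [0.4534, 0.0162, 0.2165]
tool_rot: [0.039, 0.999, 0.0, -0.003]
ft_force: [-6.5, 1.1, -1.7]
grip_width: 0.0194
grip_force: 40.0
```

Emit:
move_arm:
  commands:
    - [[-0.025,0,0,0,0,0],[-0.05,0,0,0,0,0],[-0.05,0,0,0,0,0]]

```text
time: 16.3
position: [0.4541, 0.0161, 0.2162]
tool_rot: [0.039, 0.999, 0.001, -0.005]
ft_force: [-10.0, 0.5, -2.0]
grip_width: 0.0192
grip_force: 40.0
```

Emit:
move_arm:
  commands:
    - [[0.03,0,0,0,0,0],[0.03,0,0,0,0,0],[0.03,0,0,0,0,0],[0.03,0,0,0,0,0]]
  claw: -0.2

```text
time: 16.8
position: [0.4569, 0.0156, 0.217]
tool_rot: [0.039, 0.999, -0.0, 0.001]
ft_force: [0.5, 0.0, -0.0]
grip_width: 0.0485
grip_force: 0.0
```

Emit:
move_arm:
  commands:
    - [[0.2,0,0,0,0,0],[0.6,0,-0.2,0,0,0],[1.0,0,-0.7,0,0,0],[1.0,0,-1.7,0,0,0],[1.0,0,-2.9,0,0,0],[1.0,0,-4,0,0,0],[1.0,0,-4.6,0,0,0],[1.0,0,-4.6,0,0,0]]

```text
time: 17.8
position: [0.4154, 0.0192, 0.4022]
tool_rot: [0.039, 0.999, -0.0, 0.002]
ft_force: [-0.1, -0.0, -0.6]
grip_width: 0.0521
grip_force: 0.0
```

```bash
python3 - <<'E'
from h import *
import pickle
goto((.4444,.0166,.4),175.5);o=get_obs();print(o["ft_force"].round(2),o["grip_width"],o["q"].round(2))
c=camera("side");w=camera("wrist");pickle.dump((c,w),open('c2.pkl','wb'))
b=cv2.resize(c["pixels"][150:270,195:310],None,fx=3.8,fy=3.8,interpolation=cv2.INTER_CUBIC);d=cv2.resize(w["pixels"],None,fx=.7,fy=.7)
o=np.zeros((460,800,3),np.uint8);o[:b.shape[0],:b.shape[1]]=b;o[:d.shape[0],b.shape[1]+2:b.shape[1]+2+d.shape[1]]=d[:,:800-b.shape[1]-2]
cv2.imwrite('pics/s3.png',o)
P,h=cloud(c,190,265,195,330)
y=(h[:,0]>12)&(h[:,0]<28)&(h[:,1]>120)&(P[:,2]>.053)&(P[:,2]<.065)&(P[:,0]<.6)&(P[:,0]>.33)
q=P[y][:,:2].astype(np.float32);r=cv2.minAreaRect(q);print(len(q),r,np.percentile(P[y][:,2],[5,50,95]),line(q)[:2])
E
```

```text
t 17.8 at [0.4154 0.0192 0.4022] -> shift [-0.729 -0.009  0.059] turn [-0.0006  0.0038 -0.0001] rows 0.5
[-0.07 -0.   -0.65] 0.0521492011298471 [-0.22  0.25  1.93  0.    0.95 -1.72]
208 ((0.48499977588653564, 0.01654362678527832), (0.025093065574765205, 0.19571518898010254), 84.49556732177734) [0.05354913 0.05665942 0.06147062] (array([0.4841965, 0.0169685], dtype=float32), np.float64(175.93660399721608))
```

View pics/s3.png

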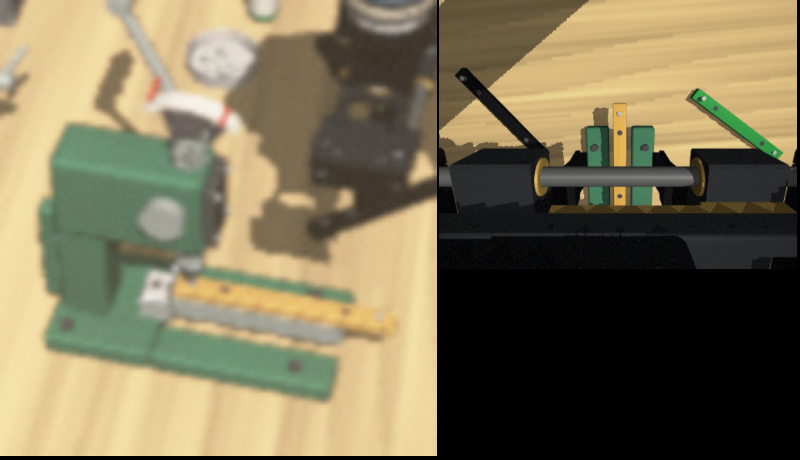

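The side view shows the bar flat on the rail with its end against the stop at (172,290); the wrist view shows it central between the base halves. Next I'll check its alignment and move to view the grip.

```bash
python3 - <<'E'
from h import *
import pickle
c,w=pickle.load(open('c2.pkl','rb'))
P,h=cloud(w,130,300,180,340)
for nm,lo,hi,hl,hh in(("bar",.05,.07,12,28),("base",.015,.03,50,90)):
    m=(h[:,0]>hl)&(h[:,0]<hh)&(h[:,1]>90)&(P[:,2]>lo)&(P[:,2]<hi)
    q=P[m][:,:2].astype(np.float32);r=cv2.minAreaRect(q);print(nm,m.sum(),np.round(r[0],4),np.round(r[1],4),round(r[2],2),np.round(cv2.boxPoints(r),4).tolist())
goto((.634,-.185,.54),85.5)
E
```

```text
bar 1965 [0.4712 0.0131] [0.0194 0.1726] 85.9 [[0.38440001010894775, 0.009600000455975533], [0.5565999746322632, -0.0027000000700354576], [0.5579000115394592, 0.016599999740719795], [0.38580000400543213, 0.028999999165534973]]
base 4798 [0.5046 0.0117] [0.118  0.1503] 85.54 [[0.4250999987125397, -0.04129999876022339], [0.574999988079071, -0.05299999937415123], [0.5842000246047974, 0.06459999829530716], [0.4343000054359436, 0.0763000026345253]]
t 17.9 at [0.4151 0.0193 0.4002] -> shift [-5.853 -4.659 -3.505] turn [-1.0000e-03 -1.4000e-03  1.5705e+00] rows 8.4
```

Emit:
move_arm:
  commands:
    - [[0,0,-1.2,0,0,0.1],[-0.1,-0.1,-2.4,0,0,0.25],[-0.8,-0.6,-3.3,0,0,0.42],[-1.6,-1.3,-3.5,0,0,0.6],[-2.4,-1.9,-3.5,0,0,0.75],[-3.2,-2.5,-3.5,0,0,0.9],[-4,-3.2,-3.5,0,0,1.08],[-4.8,-3.8,-3.5,0,0,1.25],[-5.4,-4.3,-3.5,0,0,1.42],[-5.85,-4.65,-3.5,0,0,1.57],[-5.85,-4.65,-3.5,0,0,1.57],[-5.85,-4.65,-3.5,0,0,1.57]]
  claw: -1

```text
time: 19.4
position: [0.6345, -0.1844, 0.5389]
tool_rot: [0.733, 0.68, -0.001, -0.002]
ft_force: [-0.8, -0.6, -0.2]
grip_width: 0.087
grip_force: 0.0
```

```bash
python3 - <<'E'
from h import *
import pickle
goto((.634,-.185,.54),85.5)
w=camera("wrist");s=camera("scene");pickle.dump((s,w),open('c3.pkl','wb'))
b=cv2.resize(w["pixels"],None,fx=1.5,fy=1.5);cv2.imwrite('pics/w3.png',b)
for n,c,win in(("w",w,(0,384,0,512)),("s",s,(165,275,200,310))):
    P,h=cloud(c,*win)
    m=(h[:,2]<80)&(P[:,2]>.285)&(P[:,2]<.335)&(P[:,0]>.58)&(P[:,0]<.7)&(P[:,1]>-.2)&(P[:,1]<-.05)
    if m.sum()>10:
        q=P[m][:,:2].astype(np.float32);r=cv2.minAreaRect(q);print(n,m.sum(),np.round(r[0],4),np.round(r[1],4),round(r[2],2),"zmax",np.percentile(P[m][:,2],[50,95,99]),np.round(cv2.boxPoints(r),4).tolist())
E
```

```text
t 19.4 at [ 0.6345 -0.1844  0.5389] -> shift [-0.017 -0.011 -0.026] turn [-0.0038 -0.0017  0.0028] rows 0.0
w 4305 [ 0.6386 -0.1129] [0.0915 0.0266] 88.07 zmax [0.3169104  0.31950996 0.32013949] [[0.6237999796867371, -0.15809999406337738], [0.6503999829292297, -0.1589999943971634], [0.6535000205039978, -0.06759999692440033], [0.6269000172615051, -0.06669999659061432]]
s 201 [ 0.6453 -0.1111] [0.0858 0.022 ] 87.75 zmax [0.31316347 0.31821955 0.31954942] [[0.6326000094413757, -0.1535000056028366], [0.6546000242233276, -0.15440000593662262], [0.6579999923706055, -0.06859999895095825], [0.6359999775886536, -0.06769999861717224]]
```

View pics/w3.png

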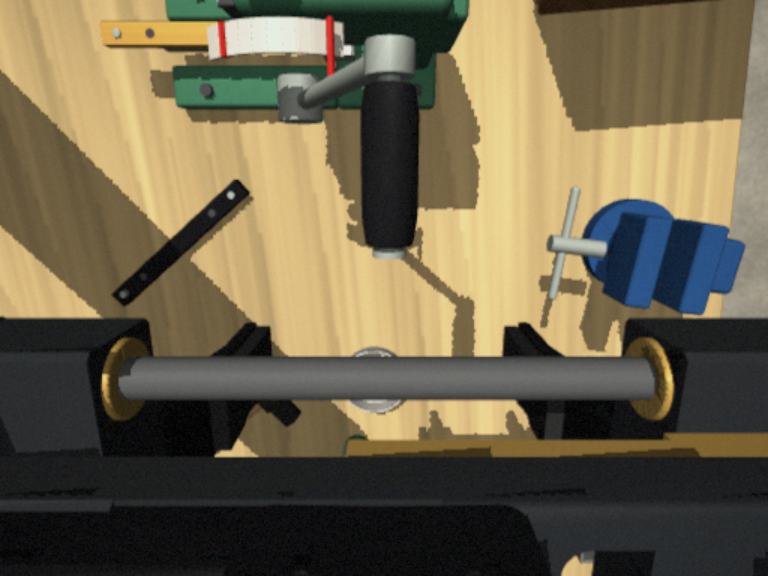

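The wrist view shows the black grip at (388,160), the red line at (222,38) and the pointer at (331,45). The grip's top is at z=0.319, so its axis is at 0.306, which agrees with the text.

```bash
python3 -c "
from h import *
goto((.6395,-.122,.47),85.5)"
```

```text
t 19.5 at [ 0.6344 -0.184   0.5402] -> shift [1.554 0.013 1.757] turn [-0.0017 -0.0008  0.0025] rows 1.5
```

Emit:
move_arm:
  commands:
    - [[0.7,0,0,0,0,0.002],[1.4,0.01,0,0,0,0.002],[1.55,0.01,0,0,0,0.002],[1.55,0.01,0.5,0,0,0.002],[1.55,0.01,1.0,0,0,0.002],[1.55,0.01,1.5,0,0,0.002],[1.55,0.01,1.75,0,0,0.002],[1.55,0.01,1.75,0,0,0.002],[1.55,0.01,1.75,0,0,0.002]]

```text
time: 20.62
position: [0.6404, -0.1233, 0.4718]
tool_rot: [0.735, 0.678, 0.0, 0.001]
ft_force: [0.3, -1.3, 1.0]
grip_width: 0.0866
grip_force: 0.0
```

```bash
python3 -c "
from h import *
goto((.6395,-.122,.47),85.5);print(get_obs()['ft_force'])"
```

```text
t 20.62 at [ 0.6404 -0.1233  0.4718] -> shift [ 0.031 -0.025  0.044] turn [ 0.0018  0.0006 -0.0015] rows 0.0
[ 0.26227938 -1.27774826  1.01124254]
```

Emit:
move_arm:
  commands:
    - [[0.03,-0.02,0.04,0,0,0],[0.03,-0.02,0.04,0,0,0],[0.03,-0.02,0.04,0,0,0],[0.03,-0.02,0.04,0,0,0],[0.03,-0.02,0.04,0,0,0],[0.03,-0.02,0.04,0,0,0],[0.03,-0.02,0.04,0,0,0]]
  claw: 1
  squeeze: 45

```text
time: 21.5
position: [0.6395, -0.1218, 0.4691]
tool_rot: [0.735, 0.678, -0.0, -0.0]
ft_force: [-0.5, -0.1, 1.0]
grip_width: 0.0249
grip_force: 42.3
```

```bash
python3 - <<'E'
from h import *
o=get_obs();print(o['ft_force'].round(2),o["grip_width"],o["grip_force"])
goto((.6395,-.122,.47),85.5)
p0=o["position"];Rt=R.from_quat(o["tool_rot"])
ex=np.array([np.cos(np.radians(-4.5)),np.sin(np.radians(-4.5)),0]);ez=np.array([0,0,1.])
for th in np.arange(0,1.051,.05):
    a=np.radians(25)-th
    d=.15*((np.sin(a)-np.sin(np.radians(25)))*ex+(np.cos(a)-np.cos(np.radians(25)))*ez)
    print(round(th,2),np.round(Rt.inv().apply(d)/.04,3),np.round(p0+d,4))
E
```

```text
[-0.49 -0.13  0.97] 0.02491432188827209 42.28054331615567
t 21.5 at [ 0.6395 -0.1218  0.4691] -> shift [-0.005  0.002 -0.022] turn [-0.0002  0.     -0.0015] rows 0.0
0.0 [0. 0. 0.] [ 0.6395 -0.1218  0.4691]
0.05 [-0.    -0.172 -0.075] [ 0.6326 -0.1213  0.4721]
0.1 [-0.001 -0.347 -0.141] [ 0.6256 -0.1207  0.4748]
0.15 [-0.001 -0.526 -0.199] [ 0.6185 -0.1202  0.4771]
0.2 [-0.001 -0.707 -0.247] [ 0.6113 -0.1196  0.479 ]
0.25 [-0.001 -0.89  -0.286] [ 0.604  -0.119   0.4806]
0.3 [-0.002 -1.075 -0.316] [ 0.5966 -0.1184  0.4818]
0.35 [-0.002 -1.262 -0.337] [ 0.5891 -0.1178  0.4826]
0.4 [-0.002 -1.449 -0.349] [ 0.5817 -0.1173  0.4831]
0.45 [-0.002 -1.636 -0.351] [ 0.5742 -0.1167  0.4832]
0.5 [-0.003 -1.823 -0.343] [ 0.5667 -0.1161  0.4829]
0.55 [-0.003 -2.01  -0.327] [ 0.5593 -0.1155  0.4822]
0.6 [-0.003 -2.196 -0.301] [ 0.5519 -0.1149  0.4812]
0.65 [-0.004 -2.38  -0.266] [ 0.5445 -0.1143  0.4798]
0.7 [-0.004 -2.562 -0.221] [ 0.5373 -0.1138  0.478 ]
0.75 [-0.004 -2.742 -0.168] [ 0.5301 -0.1132  0.4759]
0.8 [-0.004 -2.919 -0.105] [ 0.5231 -0.1126  0.4734]
0.85 [-0.005 -3.092 -0.034] [ 0.5161 -0.1121  0.4705]
0.9 [-0.005 -3.262  0.045] [ 0.5094 -0.1116  0.4673]
0.95 [-0.005 -3.427  0.133] [ 0.5028 -0.111   0.4638]
1.0 [-0.005 -3.588  0.23 ] [ 0.4964 -0.1105  0.46  ]
1.05 [-0.006 -3.744  0.334] [ 0.4901 -0.1101  0.4558]
```

Emit:
move_arm:
  commands:
    - [[0,-0.17,-0.075,0,0,0],[0,-0.35,-0.14,0,0,0],[0,-0.71,-0.25,0,0,0],[0,-1.075,-0.315,0,0,0],[0,-1.45,-0.35,0,0,0],[0,-1.82,-0.345,0,0,0],[0,-2.2,-0.3,0,0,0],[0,-2.56,-0.22,0,0,0],[0,-2.74,-0.17,0,0,0],[0,-2.92,-0.105,0,0,0],[0,-2.92,-0.105,0,0,0],[0,-2.92,-0.105,0,0,0]]

```text
time: 23.0
position: [0.524, -0.1127, 0.4744]
tool_rot: [0.735, 0.678, 0.003, 0.003]
ft_force: [9.1, -1.0, -3.9]
grip_width: 0.0249
grip_force: 45.0
```

```bash
cat >> h.py <<'E'
def angle(piv_from=(.6395,-.1218,.4691)):
    o=get_obs();ex=np.array([np.cos(np.radians(-4.5)),np.sin(np.radians(-4.5)),0]);d=o["position"]-np.array(piv_from)
    X=d@ex+.15*np.sin(np.radians(25));Z=d[2]+.15*np.cos(np.radians(25))
    print("t",round(float(o["time"]),2),"theta",round(np.radians(25)-np.arctan2(X,Z),4),"r",round(np.hypot(X,Z),4),"F",o["ft_force"].round(1),"gw",round(float(o["grip_width"]),4),"gf",round(float(o["grip_force"]),1),o["position"].round(4),o["tool_rot"].round(4))
E
python3 - <<'E'
from h import *
import pickle
angle();s=camera("scene");w=camera("wrist");d=camera("side");pickle.dump((s,w,d),open('c4.pkl','wb'))
a=cv2.resize(s["pixels"][170:260,215:305],None,fx=4.4,fy=4.4,interpolation=cv2.INTER_CUBIC)
b=cv2.resize(d["pixels"][140:230,215:305],None,fx=4.4,fy=4.4,interpolation=cv2.INTER_CUBIC)
cv2.imwrite('pics/h4.png',np.hstack([a,b]))
for n,c in(("s",s),("w",w),("d",d)):
    hs=cv2.cvtColor(c["pixels"],cv2.COLOR_BGR2HSV);m=((hs[...,0]<7)|(hs[...,0]>173))&(hs[...,1]>130)&(hs[...,2]>70)
    k,l,st,ce=cv2.connectedComponentsWithStats(m.astype(np.uint8),connectivity=8)
    for i in range(1,k):
        if st[i,4]>=3:
            ys,xs=np.where(l==i);Pm=np.array([unproj(c,x,y) for x,y in zip(xs,ys)]);p=np.median(Pm,0)
            if .45<p[0]<.68 and -.12<p[1]<.02 and p[2]>.1: print(n,ce[i].round(1),st[i,4],p.round(4))
E
```

```text
t 23.0 theta 0.7916 r 0.1507 F [ 9.1 -1.  -3.9] gw 0.0249 gf 45.0 [ 0.524  -0.1127  0.4744] [0.735  0.678  0.0025 0.0033]
s [253.1 186.7] 7 [ 0.5585 -0.0461  0.2373]
w [295.7 105.8] 286 [ 0.556  -0.0465  0.239 ]
w [279.5  96. ] 162 [ 0.5467 -0.0385  0.225 ]
```

View pics/h4.png

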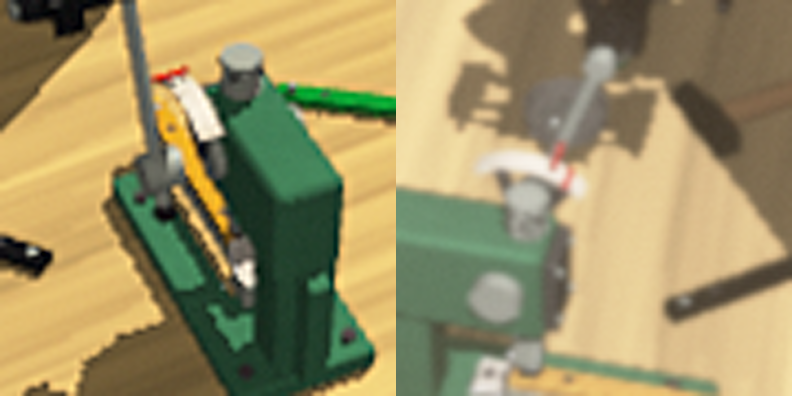

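The pointer is just short of the red line: in the right crop the pointer is at (557,155) and the line at (568,178). Now I'll compute the angles about the pivot.

```bash
cat >> h.py <<'E'
ex=np.array([np.cos(np.radians(-4.5)),np.sin(np.radians(-4.5)),0])
def redang(c,verbose=1):
    hs=cv2.cvtColor(c["pixels"],cv2.COLOR_BGR2HSV);m=((hs[...,0]<7)|(hs[...,0]>173))&(hs[...,1]>130)&(hs[...,2]>70)
    ys,xs=np.where(m);P=np.array([unproj(c,x,y) for x,y in zip(xs,ys)])
    ok=(P[:,0]>.45)&(P[:,0]<.68)&(P[:,1]>-.12)&(P[:,1]<.02)&(P[:,2]>.1);P=P[ok]
    Xp=np.array([.6395,-.1218,0])@ex-.15*np.sin(np.radians(25))
    X=P@ex-Xp;Z=P[:,2]-.17;r=np.hypot(X,Z);a=np.degrees(np.arctan2(-X,Z));ey=np.array([-ex[1],ex[0],0]);Y=P@ey
    return np.c_[a,r,Y]
E
python3 - <<'E'
from h import *
import pickle
s,w,d=pickle.load(open('c4.pkl','rb'))
for c in(w,s):
    A=redang(c)
    for lo,hi in((.055,.0665),(.0665,.085)):
        q=A[(A[:,1]>lo)&(A[:,1]<hi)]
        if len(q): print(len(q),"angle pct",np.percentile(q[:,0],[2,25,50,75,98]).round(1),"mid",round((np.percentile(q[:,0],2)+np.percentile(q[:,0],98))/2,2),"r",np.median(q[:,1]).round(4),"Y",np.percentile(q[:,2],[2,98]).round(4))
E
```

```text
150 angle pct [30.9 31.9 33.  34.  35.2] mid 33.06 r 0.0655 Y [-0.0045  0.0127]
284 angle pct [19.1 19.7 20.4 21.2 32.1] mid 25.59 r 0.0737 Y [-0.0172  0.0123]
7 angle pct [15.4 17.6 19.3 20.1 21.2] mid 18.29 r 0.0711 Y [-0.0078  0.0096]
```

Emit:
move_arm:
  commands:
    - [[0,-0.17,0.07,0,0,0],[0,-0.34,0.15,0,0,0],[0,-0.45,0.205,0,0,0],[0,-0.505,0.24,0,0,0],[0,-0.505,0.24,0,0,0],[0,-0.505,0.24,0,0,0]]

```text
time: 23.9
position: [0.5046, -0.1112, 0.4661]
tool_rot: [0.735, 0.678, 0.004, 0.005]
ft_force: [11.6, -0.3, -0.6]
grip_width: 0.0251
grip_force: 45.0
```

```bash
python3 - <<'E'
from h import *
import pickle
angle();w=camera("wrist");pickle.dump(w,open('c5.pkl','wb'))
A=redang(w)
for lo,hi in((.055,.068),(.069,.085)):
        q=A[(A[:,1]>lo)&(A[:,1]<hi)]
        if len(q): print(len(q),"angle pct",np.percentile(q[:,0],[2,25,50,75,98]).round(1),"r",np.median(q[:,1]).round(4),"Y",np.percentile(q[:,2],[2,98]).round(4))
cv2.imwrite('pics/w5.png',cv2.resize(w["pixels"][40:165,200:350],None,fx=5,fy=4.8,interpolation=cv2.INTER_CUBIC))
E
```

```text
t 23.9 theta 0.9319 r 0.1512 F [11.6 -0.3 -0.6] gw 0.0251 gf 45.0 [ 0.5046 -0.1112  0.4661] [0.7351 0.678  0.0036 0.0049]
102 angle pct [32.1 33.4 33.9 34.6 35.1] r 0.0655 Y [-0.0046  0.0127]
309 angle pct [26.8 27.4 28.1 29.  30. ] r 0.0738 Y [-0.0171  0.0123]
```

View pics/w5.png

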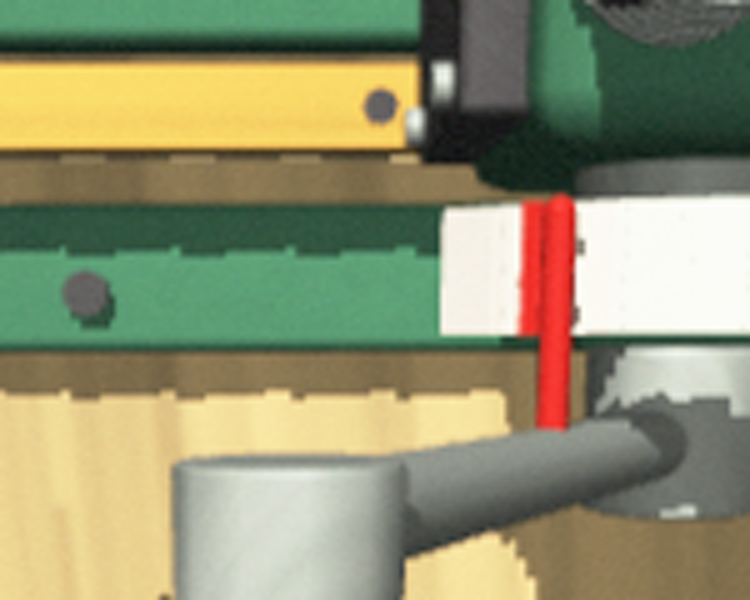

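In this crop the pointer (557,300) is still right of the red line's far edge at (525,270), so it is just short. I'll correct the angle for tool tilt and make the final approach slowly.

Emit:
move_arm:
  commands:
    - [[0,-0.05,0.03,0,0,0],[0,-0.1,0.06,0,0,0],[0,-0.15,0.085,0,0,0],[0,-0.19,0.11,0,0,0],[0,-0.22,0.127,0,0,0],[0,-0.22,0.127,0,0,0],[0,-0.22,0.127,0,0,0]]

```text
time: 24.82
position: [0.4961, -0.1105, 0.4614]
tool_rot: [0.735, 0.678, 0.004, 0.005]
ft_force: [11.5, 0.3, 0.2]
grip_width: 0.0251
grip_force: 45.0
```

```bash
cat >> h.py <<'E'
def full():
    import pickle
    angle();o=get_obs();g=o["position"]+R.from_quat(o["tool_rot"]).apply([0,0,.164]);d=g-np.array([.6395,-.1218,.3051])
    X=d@ex+.15*np.sin(np.radians(25));Z=d[2]+.15*np.cos(np.radians(25));print("grasp theta",round(np.radians(25)-np.arctan2(X,Z),4))
    w=camera("wrist");pickle.dump(w,open('cl.pkl','wb'));A=redang(w)
    q=A[(A[:,1]>.071)&(A[:,1]<.085)];m=(np.percentile(q[:,0],2)+np.percentile(q[:,0],98))/2
    print(len(q),"pointer",np.median(q[:,0]).round(2),m.round(2),"cam theta",round(1-np.radians(33.05-np.median(q[:,0])),4),round(1-np.radians(33.05-m),4))
    p=A[(A[:,1]>.055)&(A[:,1]<.068)]; print("line vis",len(p),np.percentile(p[:,0],[2,98]).round(1) if len(p) else '')
    return w
E
python3 -c "
from h import *
full()"
```

```text
t 24.82 theta 0.9965 r 0.1514 F [11.5  0.3  0.2] gw 0.0251 gf 45.0 [ 0.4961 -0.1105  0.4614] [0.7351 0.678  0.0039 0.0054]
grasp theta 0.9843
300 pointer 31.45 31.78 cam theta 0.9722 0.9778
line vis 60 [30.9 32.7]
```

Emit:
move_arm:
  commands:
    - [[0,-0.02,0.012,0,0,0],[0,-0.04,0.025,0,0,0],[0,-0.06,0.038,0,0,0],[0,-0.07,0.044,0,0,0],[0,-0.07,0.044,0,0,0],[0,-0.07,0.044,0,0,0]]

```text
time: 25.62
position: [0.4935, -0.1103, 0.4598]
tool_rot: [0.735, 0.678, 0.004, 0.006]
ft_force: [11.5, 0.3, 1.9]
grip_width: 0.0253
grip_force: 45.0
```

```bash
python3 -c "
from h import *
w=full()
a=cv2.resize(w['pixels'][60:120,210:300],None,fx=6,fy=6,interpolation=cv2.INTER_CUBIC)
cv2.imwrite('pics/w6.png',a)"
```

```text
t 25.62 theta 1.017 r 0.1514 F [11.5  0.3  1.9] gw 0.0253 gf 45.0 [ 0.4935 -0.1103  0.4598] [0.7351 0.6779 0.0041 0.0056]
grasp theta 1.0044
299 pointer 32.58 32.9 cam theta 0.9918 0.9973
line vis 117 [30.9 33.7]
```

View pics/w6.png

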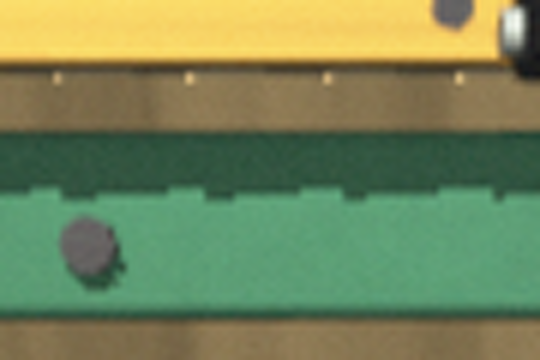

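That crop missed the quadrant, but the numbers agree: pointer 32.6–32.9° against the line's 33.05°, and θ ≈ 1.00. I'll hold, then check for creep and that the bar has stayed put.

Emit:
move_arm:
  commands:
    - [[0,0,0,0,0,0],[0,0,0,0,0,0],[0,0,0,0,0,0],[0,0,0,0,0,0],[0,0,0,0,0,0],[0,0,0,0,0,0],[0,0,0,0,0,0],[0,0,0,0,0,0],[0,0,0,0,0,0],[0,0,0,0,0,0],[0,0,0,0,0,0],[0,0,0,0,0,0]]

```text
time: 27.18
position: [0.4935, -0.1103, 0.4598]
tool_rot: [0.735, 0.678, 0.004, 0.006]
ft_force: [11.3, 0.2, 0.3]
grip_width: 0.0247
grip_force: 45.0
```

```bash
python3 - <<'E'
from h import *
full()
c=camera("side")
P,h=cloud(c,190,265,195,330)
y=(h[:,0]>12)&(h[:,0]<28)&(h[:,1]>120)&(P[:,2]>.053)&(P[:,2]<.065)&(P[:,0]<.6)&(P[:,0]>.33)
q=P[y][:,:2].astype(np.float32);r=cv2.minAreaRect(q);print(len(q),r,np.percentile(P[y][:,2],[5,50,95]),line(q)[:2])
E
```

```text
t 27.18 theta 1.017 r 0.1514 F [11.3  0.2  0.3] gw 0.0247 gf 45.0 [ 0.4935 -0.1103  0.4598] [0.7351 0.6779 0.0041 0.0056]
grasp theta 1.0043
306 pointer 32.65 32.97 cam theta 0.9929 0.9986
line vis 118 [31.1 33.4]
189 ((0.4851241707801819, 0.01637657731771469), (0.024746324867010117, 0.19409622251987457), 85.21810913085938) [0.05341717 0.05684686 0.06148516] (array([0.47885993, 0.01763648], dtype=float32), np.float64(175.21023935324686))
```

The handle is steady on the line and the bar hasn't moved, so I'm handing in.

```bash
python3 -c "
from rig import *
print(hand_in())"
```

```text
the job is handed in; nothing more can be done
None
```

Handed in: the bar is turned end for end and lies flat on its rest against the bent stop, and the gripper is holding the handle at about 1.00 rad, on the red line.

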